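# Press a sole: set the air, flip the catch, hold the lever

### The job

Press the sole onto the shoe in the bench press: first turn the blue air valve handle until it lies over the red mark on its dial, next flip the yellow safety catch all the way over sideways to the robot's right, then pull the red-gripped press lever fully home towards the robot. The lever springs back if let go, so finish while holding it there with the gripper. Leave the green valve and everything else on the bench where they are, and leave the blue handle on its mark and the catch over.

Things in the scene. Friction and masses are not known exactly. Their poses are not given: they have to be found in the camera images.
- press: Bench sole press, fixed. Steel base 260 x 370 mm; origin on the bench, axes: +x away from the robot (yaw up to 0.25 rad), +y left, z up. Its -y part is a grey control box (200 x 150 mm, centre at local 0, -60 mm, top 75 mm high) bearing only lever and catch; its +y part (local y over +100 mm) is a green C-frame, 285 mm tall (303 with its cap), with an upside-down shoe: do not hit it.
- press_lever: The whole press lever (two steel side rods joined by the red grip bar). Its origin is on the hinge axis, midway between the rods: 105 mm above the bench, at local (0, -60) mm of the press; the hinge axis is the press's y. At rest its axes are the press's; they turn with it.
- lever_grip (a point): Red grip of the press lever: horizontal round bar, 18 mm thick, 122 mm long along its own y; origin at its middle. Two side rods (12 mm thick, 55 mm either side of the middle) run down to the hinge, 140 mm away; between them, below the bar, is open space. 234 mm high at rest, 245 upright, 228 pulled. Can be pinched from above across its thickness; it turns in the fingers as the lever swings.
- lever (a joint): Lever angle, rad: 0 at rest (leaning 0.4 away from the robot, press +x), grows when pulled towards the robot (press -x), stop at 0.9. The bar is 140 mm * sin(0.4 - angle) towards press +x of the pivot and 140 mm * cos(0.4 - angle) above it. A spring returns it: 3 N at the bar at rest, 7.5 N at the stop. The upright catch blocks it early (at 0.05 to 0.15 rad). Pulling lowers the ram.
- catch (a joint): Angle of the yellow safety catch, rad: 0 upright (safe, blocks the lever), up to 1.57 lying flat sideways, towards the press's -y (free). It starts within 0.08 of upright, stays where it is left (light friction, about 1 N at its tip) and can be pushed over with the closed fingertips from its +y side.
- catch_hinge (a point): Hinge point of the catch: 86 mm above the bench (11 mm above the control box's top), at local (-56, -75) mm of the press; the hinge axis runs along the press's x. Axes as the press.
- catch_tip (a point): Top end of the yellow catch, a flat tongue 85 mm long from its hinge, 24 mm wide along the press's x, 10 mm thick across, 20 mm thick over its outer 65 mm.
- air_stand: Stand of the blue air valve, fixed to the bench: a 90 x 90 mm foot and a white dial disc of 164 mm diameter whose top is 40 mm above the bench, with black ticks every 15 degrees from its +y to its +x. The origin is on the bench on the valve's turning axis (vertical). Up to 0.3 rad of yaw.
- air_valve (a joint): Angle of the blue handle, rad: 0 closed (handle pointing to the stand's +y), growing clockwise seen from above to 1.57 (pointing to the stand's +x); at angle a it points to (sin a, cos a) in the stand's frame. Stops at 0 and 1.57. Stays where it is left; friction 0.12 N m.
- air_handle_end (a point): On the blue handle 75 mm from the turning axis (its free end), 68 mm above the bench; its own y axis points outward along the handle. The handle is a bar 14 mm wide, from 58 to 78 mm above the bench and reaching 75 mm out from the axis.
- air_mark (a joint): Angle of the red mark on the blue valve's dial, rad, counted as air_valve: the handle lies over the mark when the two angles are equal. It does not move.
- air_mark_end (a point): On the red mark, a flat radial stripe 10 mm wide on the dial from 29 to 81 mm from the axis; this point is 75 mm from the axis, 41 mm above the bench, its own y axis points outward along the stripe.
- spare_handle_end (a point): Free end of the green handle of a second, like valve (no red mark), 75 mm from its axis, 68 mm above the bench. Leave it alone. The two valves may stand in either place.
- spare_stand: Stand of the green valve, as the blue one's; origin on the bench on its axis.
- glue_bottle: Yellow squeeze bottle, 64 mm wide, 160 mm tall, standing; origin under its centre. Bystander.
- blue_bottle: Blue squeeze bottle, 72 mm wide, 150 mm tall, standing; origin under its centre. Bystander.
- jar: Jar with a white cap, 70 mm wide, 85 mm tall, standing; origin under its centre. Bystander.
- tack_tin: Round tin, 68 mm wide, 45 mm tall; origin under its centre. Bystander.
- hammer: Hammer lying on the bench, handle along its own x; origin at its underside. Bystander.
- screwdriver: Screwdriver lying on the bench along its own x; origin at its underside. Bystander.
Mind the look-alikes: they are no part of the job. Leave any turquoise look-alike of the air_stand alone.

How it is judged:
By the outcome, as a careful person would: the job done as asked, in the order asked, and still so for the second after the job is handed in, while the arm keeps its last pose, push and grip.
It also fails if it takes over 72 s, if anything falls off the work surface, if the arm or the gripper's body presses on something with over 40 N, if the wrist force passes 120 N, or if a joint passes its speed limit or range.

### The arm

A 7-joint arm with a two-finger parallel gripper is mounted at the origin on the work surface. World frame = base frame: x ahead of the robot, y to its left, z up, the work surface at z = 0. Lengths are in m, angles in rad, forces in N, time in s.
With the tool pointing down it reaches from about 0.425 to 0.925 m from the base axis. Payload 6.8 kg.
Tool frame: the origin (TCP) lies on the centre line of the jaws, within the pads' length; the fingertips stand 11 mm ahead of it and the grasp point (between the pads) lies 8 mm behind it; z points along the fingers, y is the line along which they close (so a half turn about z gives the same grasp; the last joint's range is limited). The gripper opens to 88 mm and grips with 3 to 60 N. Pads are 20 mm wide; open, the fingers measure 115 mm over their backs; the gripper's body (75 mm by 178 mm) begins 61 mm behind the grasp point.
Start: joints at [1.031, 0.477, 0.022, 1.555, -0.011, 1.109, -0.083], TCP at [0.283, -0.613, 0.234] pointing down, gripper open.
Joint ranges: [-2.96, 2.96], [-0.34, 2.1], [-1.41, 1.46], [0.24, 2.44], [-1.37, 4.51], [0.17, 1.92], [-2.96, 2.96]. Speed limits (rad/s): [2.39, 2.39, 3.14, 3.14, 3.14, 3.14, 3.14].

### API

Orientations are given as a unit quaternion [x, y, z, w].
In Python, from cell import manip gives the robot as it stands.
- The arm moves only by the tool move_arm, never from a script. Its argument "targets" is a list that holds one entry, the list of rows, each a list of 6 numbers: the shift along the tool's x, y, z in mm, then the turn, a rotation vector about the tool's x, y, z in rad. In form: [[[x, y, z, rx, ry, rz], ...]]. A call has 1 to 12 rows; each row shifts and turns the commanded pose from where the row before left it, along the tool's axes as they then stand; what a row does not reach is not made up. A row lasts 1/10 s, in which the tool goes at most 50 mm and 8.59 degrees, less where a joint would pass 70% of its speed; a pose out of reach is approached as far as the arm can. A call with a gripper value outside its range is refused whole. "fingers" is the finger opening in mm, from 0 to 87.8, set as the call begins (left out, the last holds). The fingers move at their own pace and stop on an object; "force" is the grip in N (left out, the last holds). Time passes only in rows, so rows that do not move let the fingers close. It gives the time, the measured TCP pose, the force, the opening and the grip force at its end, in the units of the state.
- manip.read_state(): the state, without advancing time (a new reading comes with each control period).
- manip.read_camera(name): name is "side" or "top" or "wrist"; returns a dict with "color" (400x640x3 uint8, red, green, blue), "mtx" (3x3 intrinsics, pixels), "R" (3x3) and "t" (3): a world point X has camera coordinates R X + t. Camera axes: x right, y down, z forward; pixel columns grow to the right and rows downward; lengths in m; the calibration is good to about 2 mm. A picture is of the moment at which its call begins. There is no depth.
- manip.hand_in(): hands the job in; it is judged then, once.
The state is a dict: "clock": time; "joint_positions": joint angles; "qd": joint speeds; "joint_torque": joint torques, N m; "position": TCP position; "orientation": TCP orientation; "contact_force": force on the tool from outside, world axes, zero at the start; "torque": the same for the moment, N m; "grip_width": finger opening in m; "gripper_force": force on a finger pad.
Only numpy, scipy, OpenCV 4.12 (cv2) and the standard library are available. Lean on these libraries where they do the work, as an engineer would, in place of code of your own. Each camera call takes 0.05 s, during which the arm holds its last target. There are 200 camera calls.

## Working session

There is one attempt and no reset: what is moved stays moved. The work goes in short steps, Python scripts to look and compute and a tool call to move; the robot and the scene stay as the last step left them, time stands still between calls to the robot, and variables do not carry over. Pictures are saved under pics/ and viewed, at most 10 in all, crops included, and the job is handed in when it is done.

Besides the shell and the picture viewer there is one more tool, called by a JSON object that holds its "name" and its "arguments", one argument or row to a line. move_arm: Moves the arm, as the interface text tells. Its arguments: {"type":"object","properties":{"targets":{"type":"array"},"fingers":{"type":"number"},"force":{"type":"number"}},"required":["targets"]}

```bash
mkdir -p pics
python3 - <<'E'
from cell import manip
import cv2,numpy as np,pickle
d={}
for n in("top","side"):
    c=manip.read_camera(n);d[n]=c
    cv2.imwrite(f"pics/{n}0.png",c["color"][:,:,::-1]);print(n,c["mtx"].tolist(),c["R"].round(3).tolist(),c["t"].round(3).tolist())
pickle.dump(d,open("cams.pkl","wb"))
s=manip.read_state();print(s["clock"],s["position"],s["orientation"],s["contact_force"])
E
```

```text
top [[459.36740884903503, 0.0, 319.3477103045472], [0.0, 459.36740884903503, 201.0849863565307], [0.0, 0.0, 1.0]] [[-0.003, -1.0, 0.006], [-0.999, 0.003, -0.048], [0.048, -0.006, -0.999]] [0.01, 0.498, 1.703]
side [[517.6264027291542, 0.0, 308.91847474226637], [0.0, 517.6264027291542, 199.94211906426216], [0.0, 0.0, 1.0]] [[0.94, 0.342, -0.014], [0.188, -0.548, -0.815], [-0.286, 0.763, -0.579]] [-0.462, 0.033, 2.071]
0.1 [ 0.28229395 -0.61259006  0.23279722] [ 9.76779960e-01  2.14243529e-01 -2.06210184e-04 -7.59561701e-04] [-0.87472567 -0.36675432 -1.12221835]
```

View pics/top0.png

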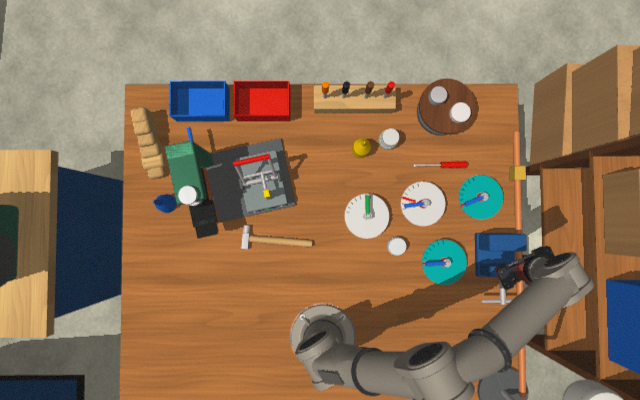

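View pics/side0.png

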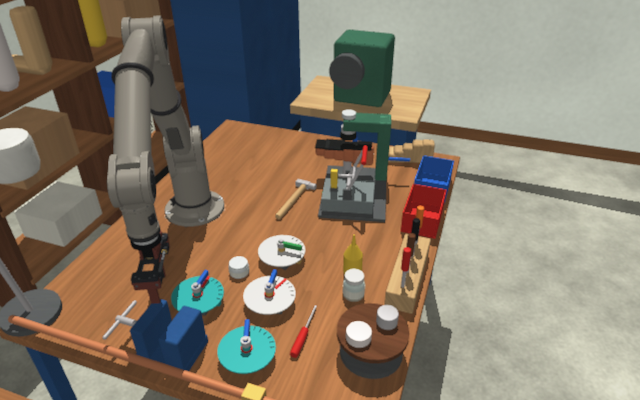

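Top view: the candidates for the air valve are the white dial with a blue handle and red mark at (423,204), the turquoise look-alikes at (481,197) and (445,262), and the green spare at (367,216). I choose (423,204). The press is at about (250,180), with its red grip at (252,160) and yellow catch at (267,194). In the side view the blue valve is at (270,295), the catch at (334,178) and the grip at (364,155). I'll check this with one close crop.

```bash
cat > h.py <<'E'
import numpy as np,cv2,pickle
def ray(c,u,v,z):
    d=c["R"].T@np.linalg.inv(c["mtx"])@[u,v,1.]; o=-c["R"].T@c["t"]
    return o+d*(z-o[2])/d[2]
def proj(c,X):
    p=c["mtx"]@(c["R"]@np.asarray(X,float)+c["t"]); return p[:2]/p[2]
def mask(c,col,box=None):
    h=cv2.cvtColor(c["color"],cv2.COLOR_RGB2HSV).astype(int);H,S,V=h[...,0],h[...,1],h[...,2]
    m={"red":((H<6)|(H>174))&(S>160)&(V>70),"blue":(H>100)&(H<125)&(S>130)&(V>60),"yellow":(H>22)&(H<32)&(S>150)&(V>80),
       "white":(S<45)&(V>150)}[col]
    if box: u0,u1,v0,v1=box; k=np.zeros_like(m);k[v0:v1,u0:u1]=1;m=m&k
    return m
E
python3 - <<'E'
from h import *
d=pickle.load(open("cams.pkl","rb"));t,s=d["top"],d["side"]
def pts(c,col,box):
    v,u=np.nonzero(mask(c,col,box));return np.c_[u,v].astype(float)
for n,c,col,box in[("handle",t,"blue",(400,440,190,225)),("mark",t,"red",(395,440,185,225)),("grip",t,"red",(225,280,145,175)),("catch",t,"yellow",(255,280,180,205)),
 ("dial",t,"white",(397,449,178,230)),("s-handle",s,"blue",(262,285,265,300)),("s-mark",s,"red",(262,300,270,300)),("s-grip",s,"red",(350,380,140,170)),("s-catch",s,"yellow",(325,345,160,195))]:
    p=pts(c,col,box); 
    if len(p)<4: print(n,len(p));continue
    z={"handle":.078,"mark":.041,"grip":.236,"dial":.04}.get(n[2:] if n[1]=='-' else n,.16)
    cc=p.mean(0);w,V=np.linalg.eigh(np.cov(p.T));q=(p-cc)@V[:,1]
    e=[cc+V[:,1]*q.min(),cc+V[:,1]*q.max()]
    print(n,len(p),cc.round(1),p.min(0),p.max(0),[ray(c,*x,z).round(4).tolist() for x in(cc,*e)])
    if n=="dial":
        (a,b),ax,an=cv2.fitEllipse(cv2.convexHull(p.astype(np.float32)));print("ell",a,b,ax,ray(c,a,b,.04).round(4))
A=cv2.resize(t["color"][165:245,385:475],None,fx=4.4,fy=4.4,interpolation=cv2.INTER_CUBIC)
B=cv2.resize(t["color"][130:220,200:300],None,fx=4,fy=4,interpolation=cv2.INTER_CUBIC)
A=cv2.resize(A,(396,360));cv2.imwrite("pics/crop.png",np.hstack([A,B[:360]])[:,:,::-1])
E
```

```text
handle 59 [413.4 204.4] [404. 202.] [423. 207.] [[0.4824, -0.3293, 0.078], [0.4866, -0.3641, 0.078], [0.4784, -0.2958, 0.078]]
mark 28 [409.9 199.5] [402. 197.] [422. 207.] [[0.5018, -0.3246, 0.041], [0.4841, -0.3725, 0.041], [0.5123, -0.2961, 0.041]]
grip 179 [250.8 159.8] [233. 154.] [269. 165.] [[0.6228, 0.2322, 0.236], [0.6357, 0.1725, 0.236], [0.6102, 0.291, 0.236]]
catch 50 [266.5 193.5] [263. 190.] [270. 197.] [[0.5176, 0.1892, 0.16], [0.5306, 0.1957, 0.16], [0.5046, 0.1827, 0.16]]
dial 1359 [423.8 203.5] [401. 182.] [444. 225.] [[0.4871, -0.3759, 0.04], [0.5674, -0.3868, 0.04], [0.4071, -0.3651, 0.04]]
ell 422.749267578125 203.33592224121094 (43.926204681396484, 44.01019287109375) [ 0.4876 -0.3719  0.04  ]
s-handle 62 [272.8 275.5] [269. 269.] [276. 282.] [[0.4889, -0.3253, 0.078], [0.4838, -0.2954, 0.078], [0.4941, -0.3551, 0.078]]
s-mark 28 [277.9 285.7] [265. 279.] [285. 296.] [[0.5057, -0.3279, 0.041], [0.5145, -0.2915, 0.041], [0.4922, -0.3843, 0.041]]
s-grip 97 [364.2 154.5] [361. 145.] [367. 164.] [[0.6293, 0.2333, 0.236], [0.6146, 0.3049, 0.236], [0.6431, 0.1663, 0.236]]
s-catch 112 [333.7 177.8] [331. 169.] [337. 187.] [[0.5356, 0.1565, 0.16], [0.5166, 0.2158, 0.16], [0.5545, 0.0976, 0.16]]
```

View pics/crop.png

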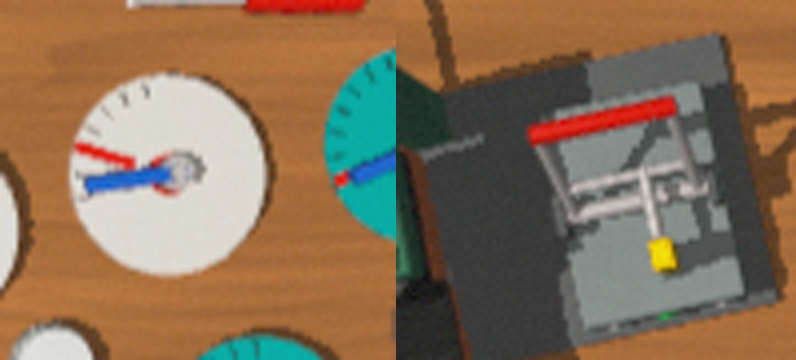

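The crop confirms the white dial: the blue handle points left, and the red mark is about 0.43 rad clockwise from it. On the press, the grip bar and the upright yellow catch are where the description puts them. Next I hover over the handle.

```bash
cat >> h.py <<'E'
from scipy.spatial.transform import Rotation as Ro
def plan(pos,yaw,n,p0=None,q0=None):
    """rows to go to pos with tool down and tool y at world angle yaw (choose nearest), n rows"""
    if p0 is None:
        from cell import manip; s=manip.read_state();p0,q0=s["position"],s["orientation"]
    y=np.array([np.cos(yaw),np.sin(yaw),0]);z=np.array([0,0,-1.]);G=Ro.from_matrix(np.c_[np.cross(y,z),y,z])
    A=Ro.from_quat(q0);rv=(A.inv()*G).as_rotvec();dp=(np.asarray(pos)-p0)/n
    rows=[]
    for i in range(n):
        r=A*Ro.from_rotvec(rv*i/n)
        rows.append([*np.round(r.inv().apply(dp)*1000,1).tolist(),*np.round(rv/n,3).tolist()])
    print(rows);return np.asarray(pos),G.as_quat()
def st():
    from cell import manip; s=manip.read_state();y=Ro.from_quat(s["orientation"]).as_matrix()
    print(s["clock"],s["position"].round(4),"yaw",round(float(np.arctan2(y[1,1],y[0,1])),3),"tilt",y[:,2].round(3),"F",s["contact_force"].round(1),"w",round(float(s["grip_width"]),4),s["gripper_force"],s["joint_positions"].round(2))
E
python3 -c "
from h import *
plan([.481,-.317,.2],.127,12)"
```

```text
[[25.3, -15.4, 2.8, -0.0, -0.0, -0.105], [26.8, -12.7, 2.8, -0.0, -0.0, -0.105], [28.0, -9.8, 2.7, -0.0, -0.0, -0.105], [28.9, -6.8, 2.7, -0.0, -0.0, -0.105], [29.4, -3.7, 2.7, -0.0, -0.0, -0.105], [29.7, -0.6, 2.7, -0.0, -0.0, -0.105], [29.6, 2.5, 2.7, -0.0, -0.0, -0.105], [29.1, 5.6, 2.7, -0.0, -0.0, -0.105], [28.4, 8.7, 2.7, -0.0, -0.0, -0.105], [27.3, 11.6, 2.7, -0.0, -0.0, -0.105], [25.9, 14.4, 2.7, -0.0, -0.0, -0.105], [24.3, 17.1, 2.7, -0.0, -0.0, -0.105]]
```

{"name": "move_arm", "arguments": {
  "targets": [
    [[25,-15,3,0,0,-0.105],[27,-13,3,0,0,-0.105],[28,-10,3,0,0,-0.105],[29,-7,3,0,0,-0.105],[29,-4,3,0,0,-0.105],[30,-1,3,0,0,-0.105],[30,2,3,0,0,-0.105],[29,6,3,0,0,-0.105],[28,9,2,0,0,-0.105],[27,12,2,0,0,-0.105],[26,14,2,0,0,-0.105],[24,17,2,0,0,-0.105]]
  ],
  "fingers": 50,
  "force": 15
}}

```text
clock: 1.3
position: [0.4812, -0.3169, 0.2013]
orientation: [0.661, 0.75, -0.0, -0.0]
contact_force: [-0.6, -0.4, 0.4]
grip_width: 0.0498
gripper_force: 0.0
```

Run:
```python
from h import *;from cell import manip
st();c=manip.read_camera("wrist");pickle.dump(c,open("w1.pkl","wb"));cv2.imwrite("pics/w1.png",c["color"][:,:,::-1])
for X in([.488,-.372,.04],[.481,-.317,.078],[.513,-.295,.041]):print(proj(c,X).round())
```

```text
1.3 [ 0.4812 -0.3169  0.2013] yaw 0.125 tilt [-0.001  0.    -1.   ] F [-0.6 -0.4  0.4] w 0.0498 0.0 [ 0.75  0.37 -0.35  1.81  0.15  0.98  0.46]
[316. 235.]
[316. 201.]
[346. 177.]
```

View pics/w1.png

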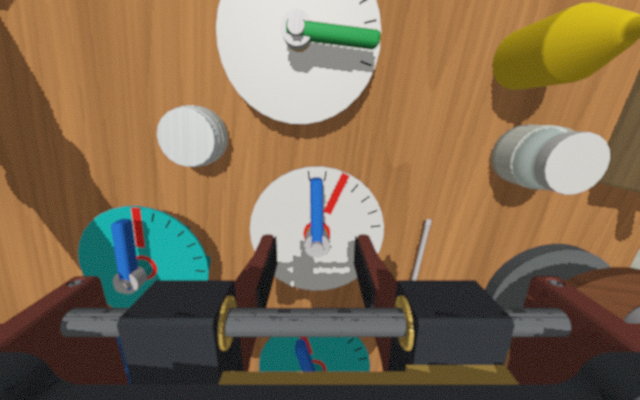

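The wrist view shows the handle from (317,235) to (316,180) centred between the fingers, and the red mark from (328,212) to (346,176). Both agree with my projections.

```bash
cat >> h.py <<'E'
def fit(c,col,box,z):
    v,u=np.nonzero(mask(c,col,box));P=np.array([ray(c,a,b,z)[:2] for a,b in zip(u,v)])
    m=P.mean(0);w,V=np.linalg.eigh(np.cov(P.T));d=V[:,1]*np.sign(V[1,1]);return len(P),m,d
def ang(d): return float(np.arctan2(d[0],d[1]))
E
python3 - <<'E'
from h import *
c=pickle.load(open("w1.pkl","rb"))
n,m,d=fit(c,"red",(324,356,165,216),.041);print("mark",n,m,ang(d))
n2,m2,d2=fit(c,"blue",(300,327,172,240),.078);print("handle",n2,m2,ang(d2))
t=np.linalg.solve(np.c_[d,-d2],m2-m);a=m+t[0]*d;print("axis by intersection",a)
ms=mask(c,"white",(245,390,160,234));v,u=np.nonzero(ms);P=np.array([ray(c,x,y,.04)[:2] for x,y in zip(u,v)])
h=cv2.convexHull((P*1e3).astype(np.float32))[:,0]
h=h[h[:,1]>-372]
A=np.c_[2*h,np.ones(len(h))];s=np.linalg.lstsq(A,(h**2).sum(1),rcond=None)[0];print("circle",s[:2],np.sqrt(s[2]+s[0]**2+s[1]**2))
ax=s[:2]/1e3;print(ang(m-ax),ang(m2-ax))
E
```

```text
mark 253 [ 0.50389729 -0.31645658] 0.2984834078588143
handle 696 [ 0.48219564 -0.32585339] -0.13582725668905807
axis by intersection [ 0.48798126 -0.36818654]
circle [ 486.5874156  -358.27141863] 74.42595392263344
0.39248676778789443 -0.13465355409142193
```

{"name": "move_arm", "arguments": {
  "targets": [
    [[2,0,30,0,0,-0.01],[0,0,40,0,0,0],[0,0,40,0,0,0],[0,0,20,0,0,0],[0,0,8,0,0,0],[0,0,0,0,0,0]]
  ]
}}

```text
clock: 1.95
position: [0.4801, -0.3158, 0.0628]
orientation: [0.659, 0.752, -0.0, -0.001]
contact_force: [-0.3, -0.6, 0.9]
grip_width: 0.0504
gripper_force: 0.0
```

{"name": "move_arm", "arguments": {
  "targets": [
    [[0,0,0,0,0,0],[0,0,0,0,0,0],[0,0,0,0,0,0],[0,0,0,0,0,0],[0,0,0,0,0,0]]
  ],
  "fingers": 0,
  "force": 12
}}

```text
clock: 2.45
position: [0.4813, -0.3162, 0.0642]
orientation: [0.659, 0.752, 0.0, 0.001]
contact_force: [0.8, 0.0, 0.1]
grip_width: 0.014
gripper_force: 12.0
```

Run:
```python
from h import *
st()
from cell import manip
s=manip.read_state();p=s["position"]-0;p[2]-=0
ax=np.array([.4878,-.370]);r=np.linalg.norm(p[:2]-ax);print(r,ang(p[:2]-ax))
q=s["orientation"];R=Ro.from_quat(q).as_matrix();a0=-np.arctan2(R[1,1],R[0,1]);print("grip angle",a0)
p0=p
for i in range(1,7):
    a=a0+(.297-a0)*i/6
    p0,q=plan([ax[0]+r*np.sin(a),ax[1]+r*np.cos(a),p[2]],-a,1,p0,q)
```

```text
2.45 [ 0.4813 -0.3162  0.0642] yaw 0.131 tilt [ 0.001 -0.    -1.   ] F [0.8 0.  0.1] w 0.014 12.029145956039429 [ 0.71  0.55 -0.31  1.91  0.24  0.72  0.39]
0.054182107780384035 -0.1200082762245805
grip angle -0.1310307836973208
[[-0.1, 3.3, 0.0, 0.001, 0.001, 0.071]]
[[-0.1, 3.9, 0.0, 0.0, 0.0, 0.071]]
[[-0.1, 3.9, 0.0, 0.0, 0.0, 0.071]]
[[-0.1, 3.9, 0.0, 0.0, 0.0, 0.071]]
[[-0.1, 3.9, 0.0, 0.0, 0.0, 0.071]]
[[-0.1, 3.9, 0.0, 0.0, 0.0, 0.071]]
```

{"name": "move_arm", "arguments": {
  "targets": [
    [[0,3.5,0,0,0,0.071],[0,3.9,0,0,0,0.071],[0,3.9,0,0,0,0.071],[0,3.9,0,0,0,0.071],[0,3.9,0,0,0,0.071],[0,3.9,0,0,0,0.071],[0,0,0,0,0,0],[0,0,0,0,0,0]]
  ]
}}

```text
clock: 3.25
position: [0.5047, -0.3178, 0.0642]
orientation: [0.803, 0.596, 0.001, 0.001]
contact_force: [3.6, -1.6, 1.3]
grip_width: 0.0143
gripper_force: 11.9
```

Run:
```python
from h import *;from cell import manip
st();c=manip.read_camera("top")
n,m,d=fit(c,"blue",(398,426,185,215),.078);print(n,m,ang(d),ang(m-[.4878,-.370]))
```

```text
3.25 [ 0.5047 -0.3178  0.0642] yaw -0.293 tilt [ 0.002 -0.001 -1.   ] F [ 3.6 -1.6  1.3] w 0.0143 11.947913467884064 [ 0.61  0.56 -0.2   1.87  0.16  0.72  0.02]
2 [ 0.50895953 -0.301303  ] 0.0028013105208337698 0.2987913249662264
```

{"name": "move_arm", "arguments": {
  "targets": [
    [[0,0,0,0,0,0],[0,0,0,0,0,0],[0,0,0,0,0,0],[0,0,-20,0,0,0],[0,0,-40,0,0,0],[0,0,-40,0,0,0],[0,0,-38,0,0,0],[0,0,0,0,0,0]]
  ],
  "fingers": 50
}}

```text
clock: 4.1
position: [0.5061, -0.3184, 0.2071]
orientation: [0.803, 0.595, 0.002, 0.004]
contact_force: [-0.3, 0.5, -0.1]
grip_width: 0.0503
gripper_force: 0.0
```

Run:
```python
from h import *;from cell import manip
st();c=manip.read_camera("wrist");t=manip.read_camera("top")
ax=np.array([.4878,-.370])
for k in("blue","red"):
    z=.078 if k=="blue" else .041
    b=[]
    for r in(.03,.095):
        for w in(-.012,.012):
            a=.297;b.append(proj(c,[ax[0]+r*np.sin(a)+w*np.cos(a),ax[1]+r*np.cos(a)-w*np.sin(a),z]))
    b=np.array(b);box=(*(int(x) for x in(b[:,0].min(),b[:,0].max())),*(int(x) for x in(b[:,1].min(),b[:,1].max())))
    n,m,d=fit(c,k,box,z);print(k,box,n,m,ang(d),ang(m-ax))
n,m,d=fit(t,"blue",(398,426,185,215),.078);print("top",n,m,ang(d),ang(m-ax))
u,v=proj(c,[ax[0],ax[1],.04]).astype(int)
k=c["color"][max(0,v-110):v+60,max(0,u-100):u+100];k2=t["color"][165:245,385:475]
A=cv2.resize(k,(400,340),interpolation=3);B=cv2.resize(k2,(383,340),interpolation=3);cv2.imwrite("pics/c2.png",np.hstack([A,B])[:,:,::-1])
plan([.5,-.05,.30],.21,8)
```

```text
4.1 [ 0.5061 -0.3184  0.2071] yaw -0.295 tilt [ 0.008 -0.004 -1.   ] F [-0.3  0.5 -0.1] w 0.0503 0.0 [ 0.64  0.38 -0.23  1.77  0.1   0.99  0.07]
blue (301, 325, 160, 220) 461 [ 0.50288456 -0.31788791] 0.28805196997834437 0.2817626696301125
red (303, 324, 155, 209) 43 [ 0.51010191 -0.29679388] -0.004232609426830827 0.2957131255520652
top 27 [ 0.50358912 -0.31436836] 0.22159878158517837 0.276543293655208
[[31.8, -10.1, -12.3, 0.0, 0.0, -0.063], [32.4, -8.1, -12.3, 0.0, 0.0, -0.063], [32.9, -6.0, -12.2, 0.0, 0.0, -0.063], [33.2, -3.9, -12.2, 0.0, 0.0, -0.063], [33.4, -1.8, -12.2, 0.0, 0.0, -0.063], [33.4, 0.3, -12.2, 0.0, 0.0, -0.063], [33.3, 2.4, -12.2, 0.0, 0.0, -0.063], [33.1, 4.5, -12.2, 0.0, 0.0, -0.063]]
```

View pics/c2.png

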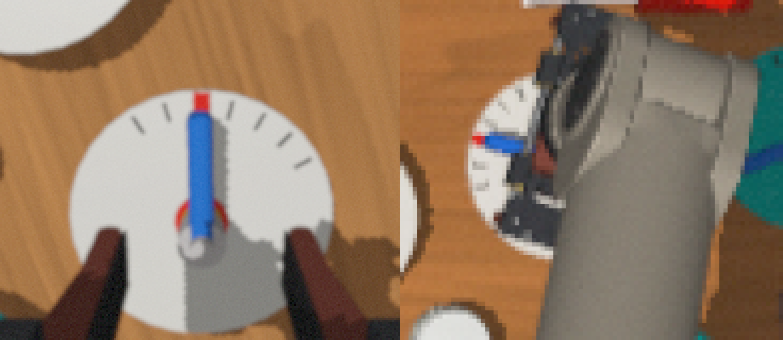

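In the wrist crop the blue handle lies squarely over the red mark, with the red tip showing beyond the handle's end. Next I move to look at the press and catch, closing the fingers on the way.

```bash
cat >> h.py <<'E'
PIV=np.array([.5717,.2216]);YAW=.21
def loc(x,y,z):
    c,s=np.cos(YAW),np.sin(YAW);y=y+.06
    return np.array([PIV[0]+c*x-s*y,PIV[1]+s*x+c*y,z])
E
python3 -c "
from h import *
p=loc(-.115,-.05,.28);print(p);plan(p,YAW-np.pi/2,12)"
```

```text
[0.45714185 0.20740742 0.28      ]
[[40.7, -16.4, -6.5, 0.0, -0.0, 0.089], [39.1, -19.9, -6.5, 0.0, -0.0, 0.089], [37.2, -23.3, -6.5, 0.0, -0.0, 0.089], [35.0, -26.5, -6.5, 0.0, -0.0, 0.089], [32.5, -29.5, -6.5, 0.0, -0.0, 0.089], [29.7, -32.3, -6.5, 0.0, -0.0, 0.089], [26.7, -34.8, -6.5, 0.0, -0.0, 0.089], [23.5, -37.0, -6.5, 0.0, -0.0, 0.089], [20.2, -39.0, -6.5, 0.0, -0.0, 0.089], [16.6, -40.6, -6.5, 0.0, -0.0, 0.089], [13.0, -41.9, -6.5, 0.0, -0.0, 0.089], [9.2, -42.9, -6.5, 0.0, -0.0, 0.089]]
```

{"name": "move_arm", "arguments": {
  "targets": [
    [[40,-16,-7,0,0,0.089],[39,-20,-7,0,0,0.089],[37,-23,-7,0,0,0.089],[35,-26,-7,0,0,0.089],[32,-29,-7,0,0,0.089],[30,-32,-6,0,0,0.089],[27,-35,-6,0,0,0.089],[23,-37,-6,0,0,0.089],[20,-39,-6,0,0,0.089],[17,-41,-6,0,0,0.089],[13,-42,-6,0,0,0.089],[9,-43,-6,0,0,0.089]]
  ],
  "fingers": 0,
  "force": 30
}}

```text
clock: 5.4
position: [0.4572, 0.2068, 0.277]
orientation: [0.995, 0.102, -0.002, 0.001]
contact_force: [0.6, -0.9, 0.7]
grip_width: 0.0006
gripper_force: 0.0
```

Run:
```python
from h import *;from cell import manip
st();c=manip.read_camera("wrist");pickle.dump(c,open("w2.pkl","wb"))
im=c["color"][:,:,::-1].copy()
for X,k in((loc(-.056,-.075,.171),(255,0,255)),(loc(-.056,-.075,.086),(255,255,0)),(loc(.0545,-.06,.234),(0,255,0)),(loc(.0545,0.001,.234),(0,255,0)),(loc(.0545,-.121,.234),(0,255,0)),(loc(-.068,-.036,.146),(255,255,255))):
    p=proj(c,X);print(p.round());cv2.circle(im,tuple(int(a) for a in p),4,k,1)
cv2.imwrite("pics/w2.png",im)
```

```text
5.4 [0.4572 0.2068 0.277 ] yaw -1.367 tilt [-0.003 -0.002 -1.   ] F [ 0.6 -0.9  0.7] w 0.0006 0.0 [-0.16  0.18 -0.44  1.88  0.09  1.1  -2.  ]
[343. 141.]
[336. 135.]
[332. -45.]
[226. -44.]
[439. -46.]
[302. 151.]
```

View pics/w2.png

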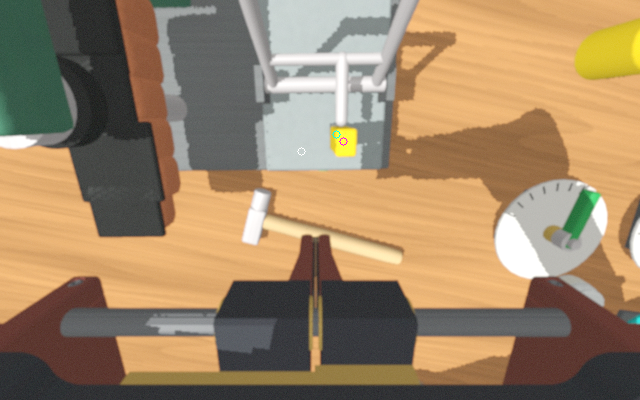

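The catch and grip projections fall on the yellow tip at (343,141) and on the rods, so the press pose is good. I'll check clearance to the shoe edge at (165..178,130..190), then plan the sweep.

Run:
```python
from h import *;from cell import manip
c=pickle.load(open("w2.pkl","rb"))
def tol(p):
    d=p[:2]-PIV;return np.round([d@[np.cos(YAW),np.sin(YAW)],d@[-np.sin(YAW),np.cos(YAW)]-.06],3)
for uv in((165,130),(178,190),(163,235)):print(uv,[(z,tol(ray(c,*uv,z)).tolist()) for z in(.1,.15,.2,.25,.3)])
v,u=np.nonzero(mask(c,"yellow",(325,362,120,162)));print("yellow px",u.min(),u.max(),v.min(),v.max())
for uv in((u.min(),(v.min()+v.max())/2),(u.max(),140)):print(tol(ray(c,*uv,.171)))
Y=YAW-np.pi/2
p,q=plan(loc(-.068,-.034,.277),Y,2)
p,q=plan(loc(-.068,-.034,.157),Y,4,p,q)
s=.06
for th in np.linspace(0,1.571,9):
    y=-.075-s*np.sin(th)+.01*np.cos(th)+.0135;z=.086+s*np.cos(th)+.01*np.sin(th)+.011
    print(round(th,2),end=" ");p,q=plan(loc(-.068,y,z),Y,1,p,q)
```

```text
(165, 130) [(0.1, [-0.049, 0.123]), (0.15, [-0.046, 0.097]), (0.2, [-0.044, 0.07]), (0.25, [-0.041, 0.044]), (0.3, [-0.039, 0.018])]
(178, 190) [(0.1, [-0.12, 0.12]), (0.15, [-0.107, 0.094]), (0.2, [-0.093, 0.068]), (0.25, [-0.08, 0.042]), (0.3, [-0.067, 0.016])]
(163, 235) [(0.1, [-0.18, 0.149]), (0.15, [-0.158, 0.118]), (0.2, [-0.135, 0.088]), (0.25, [-0.113, 0.058]), (0.3, [-0.09, 0.028])]
yellow px 331 356 127 155
[-0.056 -0.064]
[-0.055 -0.087]
[[23.3, -4.0, 0.7, -0.002, 0.0, -0.002], [23.3, -4.0, 0.7, -0.002, 0.0, -0.002]]
[[0.0, 0.0, 30.0, 0.0, 0.0, 0.0], [0.0, 0.0, 30.0, 0.0, 0.0, 0.0], [0.0, 0.0, 30.0, 0.0, 0.0, 0.0], [0.0, 0.0, 30.0, 0.0, 0.0, 0.0]]
0.0 [[0.0, 17.5, 0.0, 0.0, 0.0, 0.0]]
0.2 [[0.0, 11.9, -0.8, 0.0, 0.0, 0.0]]
0.39 [[-0.0, 11.8, 1.5, 0.0, 0.0, 0.0]]
0.59 [[0.0, 11.3, 3.8, 0.0, 0.0, 0.0]]
0.79 [[-0.0, 10.3, 5.9, 0.0, 0.0, 0.0]]
0.98 [[0.0, 9.0, 7.9, 0.0, 0.0, 0.0]]
1.18 [[0.0, 7.3, 9.5, 0.0, 0.0, 0.0]]
1.37 [[-0.0, 5.3, 10.7, 0.0, 0.0, 0.0]]
1.57 [[0.0, 3.1, 11.5, 0.0, 0.0, 0.0]]
```

{"name": "move_arm", "arguments": {
  "targets": [
    [[23,-2,0,0,0,0],[23,-2,0,0,0,0],[0,0,30,0,0,0],[0,0,40,0,0,0],[0,0,30,0,0,0],[0,0,19,0,0,0],[0,0,0,0,0,0]]
  ]
}}

```text
clock: 6.15
position: [0.4998, 0.2173, 0.1552]
orientation: [0.995, 0.104, -0.004, 0.001]
contact_force: [-0.6, 0.7, 0.2]
grip_width: 0.0005
gripper_force: 0.0
```

Run:
```python
from h import *
st();print(loc(-.068,-.038,.157))
```

```text
6.15 [0.4998 0.2173 0.1552] yaw -1.362 tilt [-0.008 -0.004 -1.   ] F [-0.6  0.7  0.2] w 0.0005 0.0 [-0.2   0.39 -0.41  1.91  0.19  0.88 -2.06]
[0.50060778 0.22894141 0.157     ]
```

{"name": "move_arm", "arguments": {
  "targets": [
    [[0,0,0,0,0,0]]
  ]
}}

```text
clock: 6.25
position: [0.5022, 0.2188, 0.1588]
orientation: [0.995, 0.104, -0.001, 0.0]
contact_force: [0.2, 0.4, 0.3]
grip_width: 0.0006
gripper_force: 0.0
```

Run:
```python
from h import *
st()
from cell import manip
S=manip.read_state();p,q=S["position"],S["orientation"]
s=.06;Y=YAW-np.pi/2
for th in np.linspace(0,1.571,10):
    y=-.075-s*np.sin(th)+.01*np.cos(th)+.0135;z=.086+s*np.cos(th)+.01*np.sin(th)+.011
    p,q=plan(loc(-.068,y,z),Y,1,p,q)
```

```text
6.25 [0.5022 0.2188 0.1588] yaw -1.363 tilt [-0.002 -0.001 -1.   ] F [0.2 0.4 0.3] w 0.0006 0.0 [-0.2   0.39 -0.41  1.91  0.19  0.88 -2.06]
[[0.6, 3.3, 1.8, 0.0, 0.002, -0.002]]
[[0.0, 10.6, -0.8, 0.0, 0.0, 0.0]]
[[0.0, 10.6, 1.0, 0.0, 0.0, 0.0]]
[[-0.0, 10.2, 2.8, 0.0, 0.0, 0.0]]
[[0.0, 9.6, 4.6, 0.0, 0.0, 0.0]]
[[0.0, 8.6, 6.2, 0.0, 0.0, 0.0]]
[[-0.0, 7.4, 7.6, 0.0, 0.0, 0.0]]
[[0.0, 6.0, 8.7, 0.0, 0.0, 0.0]]
[[0.0, 4.4, 9.7, 0.0, 0.0, 0.0]]
[[-0.0, 2.6, 10.3, 0.0, 0.0, 0.0]]
```

{"name": "move_arm", "arguments": {
  "targets": [
    [[0,3,1,0,0,0],[0,10.5,0,0,0,0],[0,10.5,1,0,0,0],[0,10,3,0,0,0],[0,9.5,4.5,0,0,0],[0,8.5,6,0,0,0],[0,7.5,7.5,0,0,0],[0,6,8.5,0,0,0],[0,4.5,9.5,0,0,0],[0,2.5,10,0,0,0],[0,0,2,0,0,0],[0,0,0,0,0,0]]
  ]
}}

```text
clock: 7.45
position: [0.5179, 0.1475, 0.1071]
orientation: [0.995, 0.103, -0.0, 0.001]
contact_force: [-3.8, -4.1, 13.4]
grip_width: 0.0004
gripper_force: 6.5
```

Run:
```python
from h import *;from cell import manip
st();c=manip.read_camera("side");t=manip.read_camera("top");w=manip.read_camera("wrist");st()
A=cv2.resize(c["color"][110:240,290:420],(400,400),interpolation=3);B=cv2.resize(w["color"][0:320],(400,200));B=np.vstack([B,cv2.resize(t["color"][130:230,190:290],(400,200))])
cv2.imwrite("pics/c3.png",np.hstack([A,B])[:,:,::-1])
```

```text
7.45 [0.5179 0.1475 0.1071] yaw -1.363 tilt [-0.    -0.002 -1.   ] F [-3.8 -4.1 13.4] w 0.0004 6.463446964044124 [-0.1   0.44 -0.37  1.97  0.22  0.77 -1.96]
7.6 [0.5179 0.1475 0.1071] yaw -1.363 tilt [-0.    -0.002 -1.   ] F [-3.1 -4.1 12.8] w 0.0003 6.436213133856654 [-0.1   0.44 -0.37  1.97  0.22  0.77 -1.96]
```

View pics/c3.png

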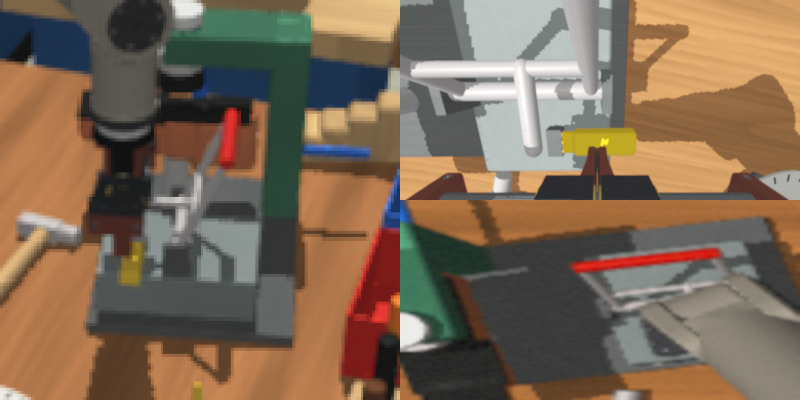

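All three views show the catch lying flat towards the robot's right, and the fingertip height of 96 mm matches a flat tongue. Next I lift and go over the grip.

{"name": "move_arm", "arguments": {
  "targets": [
    [[0,0,-15,0,0,0],[0,0,-45,0,0,0],[0,0,-50,0,0,0],[0,0,-50,0,0,0],[0,0,-50,0,0,0],[0,0,-13,0,0,0],[0,0,0,0,0,0]]
  ],
  "fingers": 0
}}

```text
clock: 8.3
position: [0.5187, 0.1491, 0.3312]
orientation: [0.995, 0.104, 0.002, -0.0]
contact_force: [0.8, 0.0, -0.2]
grip_width: 0.0006
gripper_force: 0.0
```

Run:
```python
from h import *
st();plan(loc(.0545,-.06,.32),YAW,12)
```

```text
8.3 [0.5187 0.1491 0.3312] yaw -1.363 tilt [ 0.004  0.001 -1.   ] F [ 0.8  0.  -0.2] w 0.0006 0.0 [-0.04  0.2  -0.41  1.73  0.09  1.22 -1.84]
[[10.1, -5.0, 1.0, 0.0, -0.0, -0.131], [10.7, -3.6, 1.0, 0.0, -0.0, -0.131], [11.1, -2.2, 1.0, 0.0, -0.0, -0.131], [11.3, -0.8, 1.0, 0.0, -0.0, -0.131], [11.3, 0.7, 1.0, 0.0, -0.0, -0.131], [11.1, 2.2, 1.0, 0.0, -0.0, -0.131], [10.7, 3.6, 1.0, 0.0, -0.0, -0.131], [10.1, 5.0, 1.0, 0.0, -0.0, -0.131], [9.4, 6.3, 0.9, 0.0, -0.0, -0.131], [8.5, 7.4, 0.9, 0.0, -0.0, -0.131], [7.4, 8.5, 0.9, 0.0, -0.0, -0.131], [6.3, 9.4, 0.9, 0.0, -0.0, -0.131]]
```

{"name": "move_arm", "arguments": {
  "targets": [
    [[10,-5,1,0,0,-0.131],[10.5,-3.5,1,0,0,-0.131],[11,-2,1,0,0,-0.131],[11.5,-1,1,0,0,-0.131],[11.5,1,1,0,0,-0.131],[11,2,1,0,0,-0.131],[10.5,3.5,1,0,0,-0.131],[10,5,1,0,0,-0.131],[9.5,6.5,1,0,0,-0.131],[8.5,7.5,1,0,0,-0.131],[7.5,8.5,1,0,0,-0.131],[6.5,9.5,1,0,0,-0.131]]
  ],
  "fingers": 60,
  "force": 25
}}

```text
clock: 9.5
position: [0.6236, 0.2322, 0.3137]
orientation: [0.627, 0.779, -0.002, -0.001]
contact_force: [0.8, 0.5, -0.9]
grip_width: 0.0599
gripper_force: 0.0
```

Run:
```python
from h import *;from cell import manip
c=manip.read_camera("wrist");st()
n,m,d=fit(c,"red",(200,440,60,300),.238);print(n,m,np.arctan2(-d[0],d[1]),"expected",loc(.0545,-.06,0))
cv2.imwrite("pics/w4.png",c["color"][:,:,::-1]);print(proj(c,loc(.0545,-.06,.234)))
plan(loc(.0545,-.06,.228),YAW,3)
```

```text
9.55 [0.6244 0.2331 0.3132] yaw 0.222 tilt [-0.005 -0.001 -1.   ] F [ 1.   0.8 -0.4] w 0.0602 0.0 [-0.01  0.49 -0.65  1.44  0.3   1.32 -0.46]
5543 [0.67698407 0.24250917] -1.5583221324866123 expected [0.62500268 0.23296106 0.        ]
[318.78179684 214.89610161]
[[-0.1, 0.3, 28.4, -0.002, -0.0, 0.004], [-0.1, 0.3, 28.4, -0.002, -0.0, 0.004], [-0.1, 0.2, 28.4, -0.002, -0.0, 0.004]]
```

View pics/w4.png

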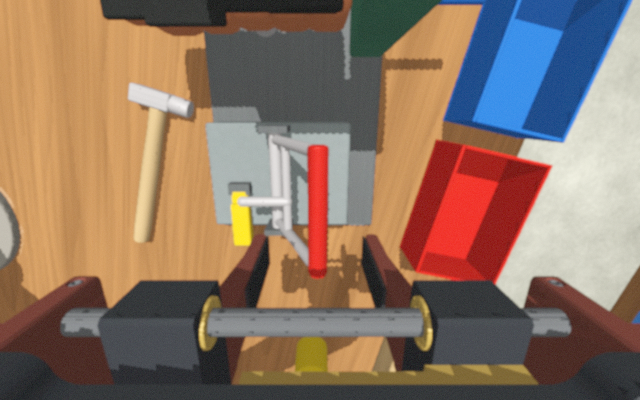

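The bar at (318,210) lies centred and parallel between the fingers, and the catch is flat at (241,218). I'll descend and pinch.

{"name": "move_arm", "arguments": {
  "targets": [
    [[0,0,30,0,0,0],[0,0,35,0,0,0],[0,0,20,0,0,0],[0,0,0,0,0,0]]
  ]
}}

```text
clock: 9.95
position: [0.6214, 0.2305, 0.2266]
orientation: [0.63, 0.777, -0.004, -0.002]
contact_force: [-0.5, -0.2, 0.2]
grip_width: 0.0598
gripper_force: 0.0
```

{"name": "move_arm", "arguments": {
  "targets": [
    [[0,0,0,0,0,0],[0,0,0,0,0,0],[0,0,0,0,0,0],[0,0,0,0,0,0],[0,0,0,0,0,0]]
  ],
  "fingers": 0,
  "force": 25
}}

```text
clock: 10.45
position: [0.6247, 0.2323, 0.2334]
orientation: [0.63, 0.777, 0.0, 0.0]
contact_force: [-0.3, 0.4, -0.5]
grip_width: 0.0234
gripper_force: 0.0
```

Run:
```python
from h import *;from cell import manip
st();S=manip.read_state();p,q=S["position"],S["orientation"]
l=lambda a:(.14*np.sin(.4-a),.14*np.cos(.4-a))
x0,z0=l(0);d=p-loc(x0,-.06,.105+z0);print(d)
for i in range(1,11):
    x,z=l(.9*i/10);p,q=plan(loc(x,-.06,.105+z)+d,YAW,1,p,q)
```

```text
10.45 [0.6247 0.2323 0.2334] yaw 0.209 tilt [ 0.001  0.    -1.   ] F [-0.3  0.4 -0.5] w 0.0234 0.0 [-0.01  0.54 -0.63  1.54  0.34  1.17 -0.5 ]
[-0.00034541 -0.00066916 -0.00059731]
[[-0.0, -11.8, -4.4, 0.001, -0.0, -0.001]]
[[-0.0, -12.2, -3.3, 0.0, 0.0, 0.0]]
[[0.0, -12.4, -2.2, 0.0, 0.0, 0.0]]
[[0.0, -12.6, -1.1, 0.0, 0.0, 0.0]]
[[-0.0, -12.6, 0.1, 0.0, 0.0, 0.0]]
[[0.0, -12.5, 1.2, 0.0, 0.0, 0.0]]
[[0.0, -12.4, 2.3, 0.0, 0.0, 0.0]]
[[-0.0, -12.1, 3.4, 0.0, 0.0, 0.0]]
[[0.0, -11.8, 4.5, 0.0, 0.0, 0.0]]
[[-0.0, -11.3, 5.5, 0.0, 0.0, 0.0]]
```

{"name": "move_arm", "arguments": {
  "targets": [
    [[0,0,6,0,0,0],[0,0,0,0,0,0],[0,0,0,0,0,0],[0,0,0,0,0,0]]
  ]
}}

```text
clock: 10.85
position: [0.6256, 0.2327, 0.2294]
orientation: [0.63, 0.777, 0.002, 0.001]
contact_force: [-2.3, -2.4, 12.4]
grip_width: 0.0174
gripper_force: 25.0
```

{"name": "move_arm", "arguments": {
  "targets": [
    [[0,-6,-2,0,0,0],[0,-6,-2,0,0,0],[0,-12,-3.5,0,0,0],[0,-12.5,-2,0,0,0],[0,-12.5,-1,0,0,0],[0,-12.5,0,0,0,0],[0,-12.5,1,0,0,0],[0,-12.5,2.5,0,0,0],[0,-12,3.5,0,0,0],[0,0,0,0,0,0]]
  ]
}}

```text
clock: 11.85
position: [0.5301, 0.2128, 0.2327]
orientation: [0.629, 0.777, 0.003, 0.002]
contact_force: [3.6, 1.0, 8.8]
grip_width: 0.0174
gripper_force: 25.0
```

Run:
```python
from h import *
st();print(loc(-.0671,-.06,.2205))
plan(loc(-.0671,-.06,.2205),YAW,2)
```

```text
11.85 [0.5301 0.2128 0.2327] yaw 0.209 tilt [ 0.008  0.003 -1.   ] F [3.6 1.  8.8] w 0.0174 24.99997615814209 [ 0.05  0.38 -0.68  1.78  0.28  1.07 -0.52]
[0.50607413 0.20761234 0.2205    ]
[[-0.1, -12.3, 6.0, 0.004, -0.0, -0.0], [-0.0, -12.3, 6.0, 0.004, -0.0, -0.0]]
```

{"name": "move_arm", "arguments": {
  "targets": [
    [[0,-8,3,0,0,0],[0,-8,3,0,0,0],[0,-8,3.5,0,0,0],[0,-4,1,0,0,0],[0,0,0,0,0,0],[0,0,0,0,0,0]]
  ]
}}

```text
clock: 12.45
position: [0.5057, 0.2077, 0.2221]
orientation: [0.63, 0.777, 0.006, 0.003]
contact_force: [11.8, 3.3, 0.8]
grip_width: 0.0173
gripper_force: 25.0
```

```bash
python3 -c "
from h import *
st()"
```

```text
12.45 [0.5057 0.2077 0.2221] yaw 0.208 tilt [ 0.011  0.005 -1.   ] F [11.8  3.3  0.8] w 0.0173 25.00037670135498 [ 0.06  0.35 -0.69  1.85  0.26  1.02 -0.53]
```

{"name": "move_arm", "arguments": {
  "targets": [
    [[0,-4,2,0,0,0],[0,-2,1,0,0,0],[0,0,0,0,0,0],[0,0,0,0,0,0]]
  ],
  "force": 35
}}

```text
clock: 12.85
position: [0.5052, 0.2077, 0.2218]
orientation: [0.63, 0.776, 0.011, 0.005]
contact_force: [23.3, 5.6, 5.0]
grip_width: 0.0174
gripper_force: 35.0
```

Run:
```python
from h import *;from cell import manip
st();c=manip.read_camera("side");w=manip.read_camera("wrist");t=manip.read_camera("top")
A=cv2.resize(c["color"][110:330,240:420],(327,400),interpolation=3);B=np.vstack([cv2.resize(w["color"],(450,250)),cv2.resize(t["color"][165:245,385:475],(450,150))[:150]])
cv2.imwrite("pics/c5.png",np.hstack([A,B])[:,:,::-1])
n,m,d=fit(t,"blue",(398,426,185,215),.078);print(n,m,ang(m-[.4878,-.370]),ang(d));n,m,d=fit(t,"red",(395,416,185,215),.041);print(n,m,ang(m-[.4878,-.370]))
st()
```

```text
12.85 [0.5052 0.2077 0.2218] yaw 0.207 tilt [ 0.022  0.01  -1.   ] F [23.3  5.6  5. ] w 0.0174 35.00720411539078 [ 0.06  0.34 -0.69  1.86  0.26  1.01 -0.53]
61 [ 0.49830879 -0.33229468] 0.2718105901848372 0.26904167511198995
4 [ 0.51014816 -0.29928976] 0.3061181655847591
13.0 [0.5052 0.2077 0.2218] yaw 0.207 tilt [ 0.022  0.01  -1.   ] F [23.1  5.3  5.7] w 0.0175 35.00738471746445 [ 0.06  0.34 -0.69  1.86  0.26  1.01 -0.53]
```

View pics/c5.png

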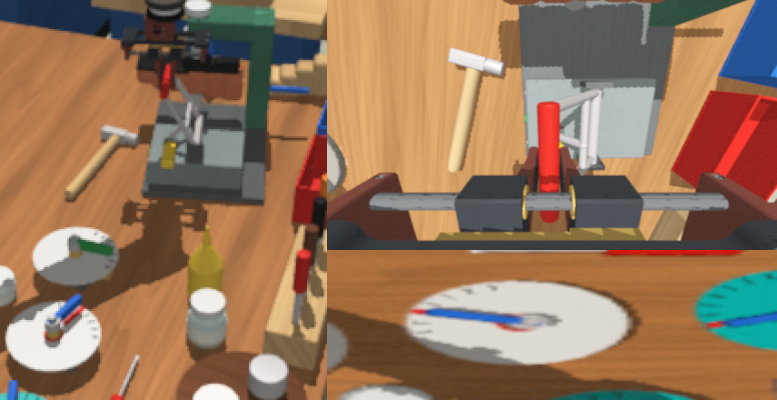

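The lever is at its stop: force rose from 12 to 23 N with no further motion. The catch is still flat, and the blue handle is over its mark to within about 0.02 rad. I'm handing in while holding.

```bash
python3 -c "
from cell import manip
print(manip.hand_in())"
```

```text
the job is handed in; nothing more can be done
None
```

I turned the blue valve onto its red mark (within about 0.02 rad by camera), laid the catch flat to the robot's right, and handed the job in with the gripper holding the press lever at its stop; the judge returned no result.

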